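# Rock the angle gauge to its mark on a crooked stud and hold it

## Robot

A 7-joint arm with a two-finger parallel gripper is mounted at the origin on the work surface. World frame = base frame: x ahead of the robot, y to its left, z up, the work surface at z = 0. Lengths are in mm, angles in degrees, forces in N, time in s.
With the tool pointing down it reaches from about 400 to 850 mm from the base axis. Payload 10.4 kg.
Tool frame: the origin (TCP) lies at the very end of the fingers, on their centre line; the grasp point (between the pads) lies manip.grasp_offset behind it (manip.grasp_offset is the distance from the TCP to the grasp point, in mm); z points along the fingers, y is the line along which they close (so a half turn about z gives the same grasp; the last joint's range is limited). The gripper opens to 85 mm and grips with 20 to 120 N. Pads are 22 mm wide; open, the fingers measure 114 mm over their backs; the gripper's body (76 mm by 85 mm) begins 54 mm behind the grasp point. The pads swing forward as they close: fully open they stand 13 mm farther back than shut.
Start: joints at [75.711, 19.034, -3.707, 83.658, 1.238, 77.344, -5.071], TCP at [140.558, -609.011, 231.338] pointing down, gripper open.
Joint ranges: [-148.97, 148.97], [-28.65, 121.19], [-84.17, 76.75], [9.2, 138.47], [-72.65, 252.65], [3.7, 117.97], [-149.18, 149.18]. Speed limits (degrees/s): [127.2, 127.2, 159.86, 159.86, 180, 180, 180].

## Interface

Orientations are given as [roll, pitch, yaw] about the fixed x, y, z axes, in that order (R = Rz(yaw) Ry(pitch) Rx(roll)).
In Python, from rig import manip, optics gives the robot as it stands.
- The arm moves only by the tool drive_tool, never from a script. Its argument "rows" is a list of rows, each an object with "xyz": the shift along the tool's x, y, z in mm, a list of three; "turn": the turn, a rotation vector about the tool's x, y, z in degrees, a list of three; "jaw": the finger opening in mm, from 0 to 85.4. A call has 1 to 20 rows; each row is the pose to reach, as a shift and turn from the pose commanded when the call began, along the tool's axes at that moment; what a row does not reach only later rows make up. A row lasts 1/12 s, in which the tool goes at most 41.7 mm and 7.16 degrees, less where a joint would pass 70% of its speed; a pose out of reach is approached as far as the arm can. A call with a gripper value outside its range is refused whole. The fingers move at their own pace and stop on an object; "squeeze" is the grip in N (left out, the last holds). Time passes only in rows, so rows that repeat a pose let the fingers close. It gives the time, the measured TCP pose, the force, the opening and the grip force at its end, in the units of the state.
- manip.get_obs(): the state, without advancing time (a new reading comes with each control period).
- optics.camera(name): name is "side" or "top"; returns the picture (420x560x3 uint8, blue, green, red); there is no depth.
- optics.calibration(name): a dict with "K" (3x3 intrinsics, pixels), "R" (3x3) and "t" (3): a world point X has camera coordinates R X + t. Camera axes: x right, y down, z forward; pixel columns grow to the right and rows downward; lengths in mm; the calibration is good to about 2 mm. A picture is of the moment at which its call begins. calibration takes no time and is no camera call.
- manip.sign_off(): hands the job in; it is judged then, once.
The state is a dict: "time_s": time; "joint_pos": joint angles; "dq": joint speeds; "tau": joint torques, N m; "ee_pos": TCP position; "ee_rot": TCP orientation; "ft_force": force on the tool from outside, world axes, zero at the start; "wrist_torque": the same for the moment, N m; "width": finger opening in mm; "finger_force": force on a finger pad.
Only numpy, scipy, OpenCV 4.12 (cv2) and the standard library are available. Lean on these libraries where they do the work, as an engineer would, in place of code of your own. Each camera call takes 0.05 s, during which the arm holds its last target. There are 200 camera calls.

## Task

Lift the angle gauge off the joist offcut by its black grip and set it down level and centred on the crooked top of the stud in the vice, lengthwise along the stud with its dial still facing away from you, until you feel it seat on the little flat. Then rock it over the edge of the flat, down towards the long slope, until its swinging pointer settles on the red mark, and finish there still holding it, pressed lightly on the wood, so that my partner can draw the saw line along its foot. Leave the offcut and everything else on the desk where it is.

Things in the scene. Friction and masses are not known exactly. Their poses are not given: they have to be found in the camera images.
- gauge_grip (a point): Centre of the gauge's black rubber grip, half-way up it and 119 mm above the underside of the foot. The grip is 26 mm thick (x), 46 mm wide (y), 38 mm high and is pinched across its thickness from above. Axes of the gauge: x out of the dial, y along the foot, z up. At the start the dial looks away from the robot, roughly to +x
- foot_mid (a point): Centre of the underside of the gauge's foot; axes as those of the gauge
- foot_low_end (a point): End of the underside of the gauge's foot at its -y end, 60 mm from its centre: the low end, which is to go down when the gauge is rocked (its top then leans to the gauge's own -y)
- pointer (a joint): Reading of the gauge's swinging needle (rad), a weighted pendulum that always hangs plumb and settles about 1 s after the gauge is still: 0 when the gauge stands level, growing as the gauge leans to its own -y (low end down) by as much as the lean. The gauge can turn a little in the fingers, so the pointer tells, not the wrist
- mark (a joint): Angle of the red mark on the dial's rim in the same sense (rad), set beforehand, between 0.21 and 0.50; it stays as set. The pointer is on the mark when both joints read the same
- pointer_tip (a point): Tip of the black needle, 29 mm above the dial's pivot when plumb; the pivot is 55 mm above the underside of the foot
- mark_tip (a point): Inner tip of the red mark, 29 mm from the same pivot
- stud_crest (a point): Middle of the edge on top of the stud over which the gauge rocks, 149 to 161 mm above the desk; the edge runs along x. Same axes as the stud. To +y of it lies a level flat of 28 mm, then a fall of 6 mm over 23 mm; to -y the top falls away in the long slope, 26 mm over 39 mm (34 degrees)
- stud: Fixed upright piece of pale timber in the vice, 45 mm thick (x), 90 mm wide (y), 95 mm long (z up) with a crooked top. Origin under its foot at the centre of width and thickness; the edge stud_crest lies at y = -6 mm, z = 95 mm. Its x points roughly to world +x
- vice: Fixed blue bench vice on a black round base that holds the stud; 100 mm high, its jaws reach 45 mm to either side of the stud's centre in x, the screw handle to -x
- gauge: Angle gauge, 180 to 290 g, 138 mm high, standing upright: flat aluminium foot 120 (y) x 30 (x) x 10 mm, yellow housing 100 (y) x 26 (x) x 90 mm with a round white dial on its +x side, black grip on top. Origin at the centre of the underside of the foot
- joist_mid (a point): Centre of the joist offcut on which the gauge stands at the start: loose brown timber 125 (x) x 147 (y) x 47 mm high, 0.4 kg
- joist: The same joist offcut; origin under its centre
- station_mid (a point): Light blue soldering station, 110 x 170 mm, 40 mm above the desk at this point, up to 170 mm high with the iron; bystander
- panel_mid (a point): Small dark blue solar panel, flat, 60 x 110 x 4 mm; bystander
- battery_mid (a point): Black battery holder, 34 x 62 x 15 mm; bystander
- pencil_mid (a point): Red carpenter's pencil, flat, 14 x 180 x 8 mm; bystander
Not all that is in view belongs to the job. Leave any blue, green or pink look-alike of the gauge alone.

How it is judged (in metres and radians):
On the way, in this order (a step that is already met when the one before it is completed fails the run):
1. the gauge is lifted clear of the joist offcut (contact force between gauge and joist below 0.05 N and contact force between the fingers and gauge above 1 N and distance of foot_mid from where it was at the start of the episode above 0.02 m), for 0.1 s.
2. the gauge, level and lengthwise, is seated on top of the stud, low end to the long slope (contact force between gauge and stud above 0.5 N and value of joint pointer between -0.1 and 0.1 rad and angle between foot_mid's own z axis and vertical below 0.12 rad and y of foot_low_end in the frame of stud below -0.02 m and angle between the x axis of foot_mid and the x axis of stud, either way round below 0.2 rad), for 0.2 s.
3. the gauge is rocked on the stud until the pointer settles on the mark (contact force between gauge and stud above 0.3 N and angle between the z axis of pointer_tip and the z axis of mark_tip, either way round below 0.05 rad), for 0.5 s.
At the end, for the whole second after the job is handed in: Through the last second the pointer stays within 3 degrees of the red mark; the gripped gauge rests only on the stud, pressed 0.3 to 25 N, lengthwise (11 degrees), dial upright (8 degrees), within 15 mm of mid-thickness and 30 mm of mid-width, low end to the long slope; the rest undisturbed (all of step 3 and value of joint mark between 0.2 and 0.51 rad and contact force between gauge and stud below 25 N and contact force between the fingers and gauge above 1 N and contact force between gauge and vice below 0.05 N and contact force between gauge and joist below 0.05 N and x of foot_mid in the frame of stud between -0.015 and 0.015 m and y of foot_mid in the frame of stud between -0.03 and 0.035 m and y of foot_low_end in the frame of stud below -0.01 m and angle between the x axis of foot_mid and the x axis of stud, either way round below 0.2 rad and angle between foot_mid's own x axis and vertical between 1.42 and 1.72 rad and distance of joist_mid from where it was at the start of the episode below 0.03 m and distance of each of station_mid, panel_mid, battery_mid, pencil_mid from where it was at the start of the episode below 0.02 m); the arm keeps its last pose, push and grip.
It fails at once if the gauge was pressed hard on the stud (over 45 N) (contact force between gauge and stud above 45 N).
It fails at once if the joist offcut was pushed away or tipped (distance of joist_mid from where it was at the start of the episode above 0.03 m or angle between joist_mid's own z axis and vertical above 0.3 rad).
It fails at once if a bystander was moved (distance of any of station_mid, panel_mid, battery_mid, pencil_mid from where it was at the start of the episode above 0.02 m).
It also fails if it takes over 51 s, if anything falls off the work surface, if the arm or the gripper's body presses on something with over 40 N, if the wrist force passes 120 N, or if a joint passes its speed limit or range.

## Working session

There is one attempt and no reset: what is moved stays moved. The work goes in short steps, Python scripts to look and compute and a tool call to move; the robot and the scene stay as the last step left them, time stands still between calls to the robot, and variables do not carry over. Pictures are saved under pics/ and viewed, at most 10 in all, crops included, and the job is handed in when it is done.

Besides the shell and the picture viewer there is one more tool, called after "Emit:" as name(argument=value, ...), one argument or row to a line, values as JSON. drive_tool: Moves the arm, as the interface text tells. Its arguments: {"type":"object","properties":{"rows":{"type":"array","items":{"type":"object","properties":{"xyz":{"type":"array","items":{"type":"number"}},"turn":{"type":"array","items":{"type":"number"}},"jaw":{"type":"number"}}}},"squeeze":{"type":"number"}},"required":["rows"]}

```bash
mkdir -p pics; python3 - <<'E'
from rig import manip, optics
import cv2,numpy as np
for n in("side","top"):
    cv2.imwrite(f"pics/{n}0.png",optics.camera(n)); c=optics.calibration(n)
    print(n,np.round(c["K"],1).tolist(),"C",np.round(-c["R"].T@c["t"],0),np.round(c["R"],2).tolist())
print(manip.get_obs(),manip.grasp_offset)
E
```

```text
side [[383.5, 0.0, 281.3], [0.0, 383.5, 207.7], [0.0, 0.0, 1.0]] C [215. 654. 827.] [[-0.84, -0.55, 0.02], [-0.4, 0.58, -0.71], [0.38, -0.6, -0.71]]
top [[493.4, 0.0, 272.1], [0.0, 493.4, 204.2], [0.0, 0.0, 1.0]] C [ 488.   66. 1234.] [[0.02, -1.0, 0.03], [-1.0, -0.02, -0.09], [0.09, -0.03, -1.0]]
{'time_s': 0.1, 'joint_pos': array([75.7099555 , 19.06961179, -3.70627526, 83.70205646,  1.23813497,
       77.34298919, -5.07073883]), 'dq': array([-0.04414373, -0.13906219,  0.0942576 , -0.11476875,  0.05922458,
       -0.01459989, -0.06772147]), 'tau': array([ 1.65909667e-03, -6.26744843e+01,  4.93773271e-02, -3.92431068e+01,
        1.63715892e-02,  6.96696588e-03,  8.92842536e-06]), 'ee_pos': array([ 140.45203748, -608.66365296,  230.57455382]), 'ee_rot': array([-1.79925316e+02,  4.15733282e-03,  1.29956243e+01]), 'ft_force': array([-0.18332397, -0.09409806, -0.5106369 ]), 'wrist_torque': array([-0.01071489,  0.03395657,  0.0829343 ]), 'finger_force': 0.0, 'width': 85.27996528028545} 18.700000000000003
```

View pics/side0.png

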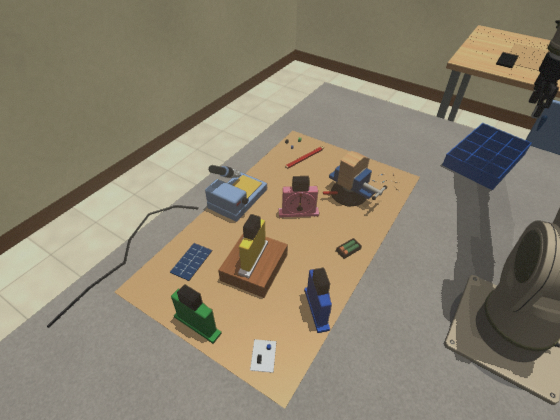

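View pics/top0.png

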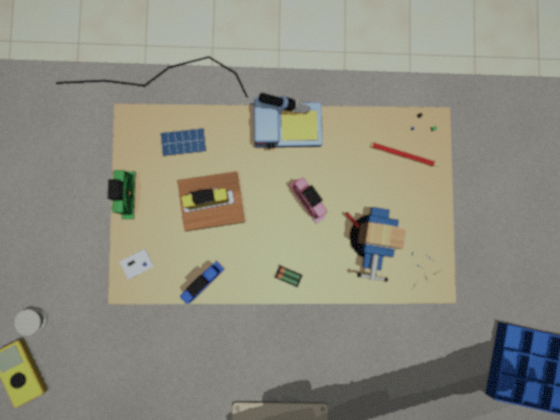

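The side and top views show these gauge-like candidates, given as top pixel / side pixel:
- Yellow gauge standing on the brown joist: (205,197) / (253,245).
- Green: (122,192) / (195,312).
- Blue: (202,282) / (318,300).
- Pink: (310,198) / (299,200).

I choose the yellow one on the joist. The stud is at top (385,235) / side (352,170). A close crop comes next to check this.

```bash
cat > h.py <<'E'
import numpy as np,cv2
from rig import manip,optics
CAL={n:optics.calibration(n) for n in("side","top")}
def ray(n,u,v):
    c=CAL[n];C=-c["R"].T@c["t"];d=c["R"].T@np.linalg.inv(c["K"])@[u,v,1.];return C,d/np.linalg.norm(d)
def onz(n,u,v,z):
    C,d=ray(n,u,v);return C+d*(z-C[2])/d[2]
def tri(p,q):  # side px, top px -> point, gap
    C,d=ray("side",*p);D,e=ray("top",*q)
    s=np.linalg.lstsq(np.stack([d,-e],1),D-C,rcond=None)[0];a,b=C+d*s[0],D+e*s[1];return (a+b)/2,np.linalg.norm(a-b)
def proj(n,X):
    c=CAL[n];x=c["K"]@(c["R"]@np.asarray(X,float)+c["t"]);return x[:2]/x[2]
def crop(im,x,y,w,h,f): return cv2.resize(im[y:y+h,x:x+w],None,fx=f,fy=f,interpolation=cv2.INTER_CUBIC)
E
python3 - <<'E'
from h import *
s=cv2.imread("pics/side0.png");t=cv2.imread("pics/top0.png")
a=np.hstack([crop(s,210,205,80,60,5),crop(s,320,140,80,60,5)])
b=np.hstack([crop(t,165,165,80,60,5),crop(t,340,200,80,60,5)])
cv2.imwrite("pics/crops.png",np.vstack([a,b]))
ht=cv2.cvtColor(t,cv2.COLOR_BGR2HSV);hs=cv2.cvtColor(s,cv2.COLOR_BGR2HSV)
def blob(m,x,y,w,h):
    r=np.zeros_like(m);r[y:y+h,x:x+w]=m[y:y+h,x:x+w];n,l,st,c=cv2.connectedComponentsWithStats(r);i=1+np.argmax(st[1:,4])
    pts=np.argwhere(l==i)[:,::-1].astype(np.float32);return c[i],st[i,4],cv2.minAreaRect(pts)
for nm,im,h,R in(("top",t,ht,(175,180,65,40)),("side",s,hs,(225,205,60,60))):
    print(nm,"black",blob((h[...,2]<50).astype(np.uint8),*R))
    print(nm,"yellow",blob(cv2.inRange(h,(22,150,90),(34,255,255)),*R))
    print(nm,"foot",blob(cv2.inRange(h,(0,0,120),(180,70,255)),*R))
print("grip px guess",proj("top",onz("top",205,197,185)),onz("top",205,197,185),onz("top",403,236,150),onz("top",365,236,150))
for u in(370,375,380,385,390,395,400,405):print(u,t[236,u],end=' ')
E
```

```text
top black (array([202.31531532, 195.97297297]), np.int32(222), ((202.58827209472656, 195.85296630859375), (12.12678050994873, 19.16031265258789), 75.96376037597656))
top yellow (array([223.33333333, 200.11111111]), np.int32(9), ((223.51922607421875, 200.09617614746094), (1.17669677734375, 5.295135974884033), 78.69007110595703))
top foot (array([214.70744681, 202.68085106]), np.int32(188), ((209.2840576171875, 204.61752319335938), (13.779972076416016, 52.19429397583008), 68.87527465820312))
side black (array([250., 232.]), np.int32(1), ((250.0, 232.0), (0.0, 0.0), 0.0))
side yellow (array([246.12711864, 243.72033898]), np.int32(118), ((247.15382385253906, 242.76922607421875), (11.094003677368164, 16.641006469726562), 33.6900634765625))
side foot (array([260.82758621, 251.62068966]), np.int32(58), ((260.60150146484375, 252.28770446777344), (2.667179584503174, 26.82868766784668), 25.559965133666992))
grip px guess [205. 197.] [591.21522338 176.25617175 185.        ] [ 518.49689863 -259.1446099   150.        ] [ 516.67670888 -174.51219546  150.        ]
370 [122 158 175] 375 [120 157 175] 380 [121 158 175] 385 [133 171 178] 390 [122 160 176] 395 [115 150 174] 400 [113 150 176] 405 [132 165 176]
```

View pics/crops.png

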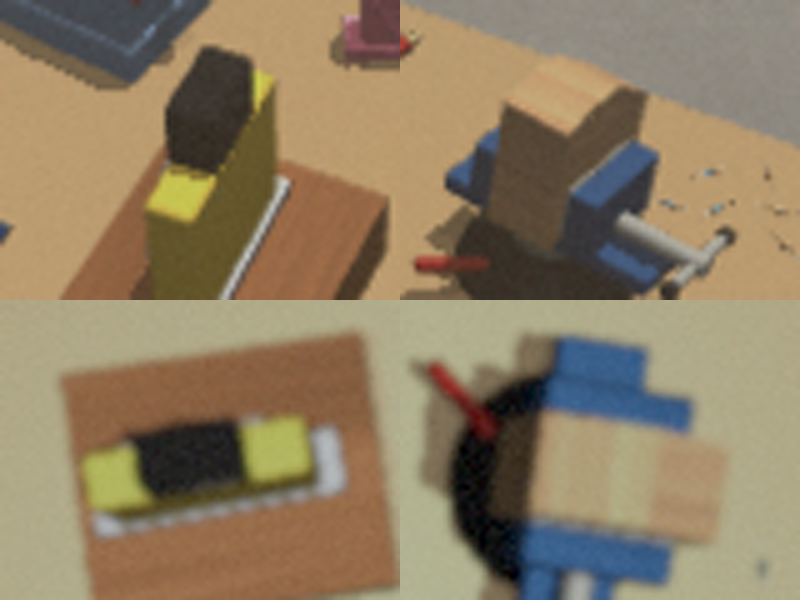

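The crop confirms the choice: the yellow gauge stands on the joist with its black grip at top (202,196), and the stud's crooked top is at top (366–406, 222–249). Next I measure both.

```bash
python3 - <<'E'
from h import *
s=cv2.imread("pics/side0.png");t=cv2.imread("pics/top0.png")
f=lambda cx,cy:(165+cx/5,165+(cy-300)/5)
a,b=onz("top",*f(97,535),47),onz("top",*f(345,490),47);d=a-b;print("foot -x edge",a,b,np.linalg.norm(d),"yaw of +y axis-90:",np.degrees(np.arctan2(-d[0],d[1])))
for z in(147,):
    P=[onz("top",*f(*p),z) for p in((83,455),(92,508),(305,415),(312,470))];print("yellow top",np.round(P,0).tolist(),np.mean(P,0))
print("grip",onz("top",202.3,196,178),onz("top",202.3,195.5,185))
g=lambda cx,cy:(340+(cx-400)/5,200+(cy-300)/5);k=lambda cx,cy:(320+(cx-400)/5,140+cy/5)
for p,q in(((505,100),(540,410)),((570,133),(530,525))):print("stud +y edge",tri(k(*p),g(*q)))
for z in (155,):
  print("crest @658",onz("top",*g(658,485),z)); print("y end",onz("top",*g(535,467),z-6),"-y end",onz("top",*g(720,497),z-26))
T=crop(t,360,212,50,46,8);S=crop(s,335,145,40,46,8)
cv2.imwrite("pics/stud.png",cv2.convertScaleAbs(np.hstack([T,S]),alpha=1.2))
g0=cv2.cvtColor(t,cv2.COLOR_BGR2LAB).astype(int)
for dv in(-8,-4,0,4):print([int(g0[round(235+dv+(u-385)*.15)-0,u,2]) for u in range(362,410)])
E
```

```text
foot -x edge [567.49269966 238.83441312  47.        ] [591.96566027 120.75425412  47.        ] 120.58959221907841 yaw of +y axis-90: 11.709181988674707
yellow top [[596.0, 232.0, 147.0], [573.0, 227.0, 147.0], [616.0, 135.0, 147.0], [592.0, 131.0, 147.0]] [594.08388939 181.01259026 147.        ]
grip [593.91751536 182.82310046 178.        ] [594.28336322 182.08116049 185.        ]
stud +y edge (array([ 546.49399012, -182.11292225,  147.99435541]), np.float64(2.982909477270015))
stud +y edge (array([ 498.71713826, -176.26547064,  149.03046405]), np.float64(3.8764998635627643))
crest @658 [ 515.61427067 -232.3279343   155.        ]
y end [ 522.53642567 -179.15789563  149.        ] -y end [ 511.4855545  -267.69638702  129.        ]
[140, 137, 138, 138, 135, 144, 148, 150, 151, 150, 150, 149, 150, 150, 149, 151, 150, 150, 150, 150, 149, 150, 149, 149, 150, 149, 149, 150, 150, 150, 150, 151, 150, 150, 150, 150, 151, 150, 149, 151, 149, 150, 149, 149, 147, 146, 146, 146]
[139, 139, 140, 137, 140, 145, 149, 150, 150, 150, 149, 150, 149, 150, 150, 150, 150, 150, 151, 150, 150, 149, 149, 150, 149, 149, 150, 149, 149, 151, 151, 150, 151, 150, 150, 151, 150, 151, 151, 151, 149, 150, 150, 147, 146, 146, 146, 146]
[140, 138, 139, 142, 143, 147, 150, 151, 149, 150, 149, 149, 151, 149, 150, 150, 150, 150, 149, 150, 149, 149, 149, 149, 149, 149, 149, 149, 150, 149, 150, 150, 151, 150, 150, 149, 151, 150, 150, 150, 150, 149, 149, 147, 147, 146, 146, 146]
[141, 137, 138, 140, 146, 149, 151, 150, 150, 149, 149, 150, 150, 150, 150, 150, 150, 150, 150, 150, 149, 150, 149, 149, 149, 150, 149, 149, 149, 150, 150, 150, 149, 151, 150, 150, 150, 150, 150, 151, 148, 149, 147, 146, 145, 145, 145, 146]
```

View pics/stud.png

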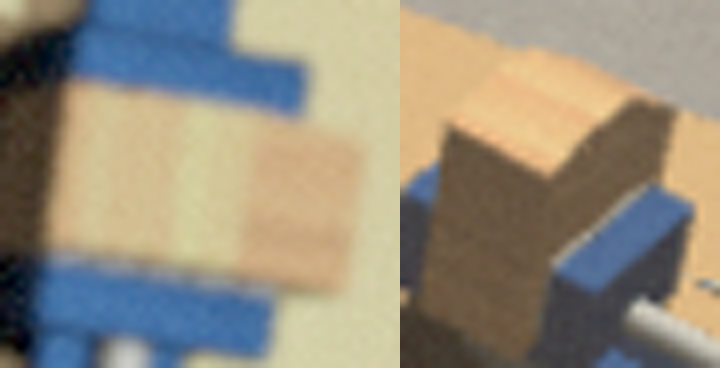

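The measurements agree with the given sizes:
- **Gauge:** foot length comes out at 120.6 mm, centre (594,182), yaw 11.7°.
- **Stud:** centre about (517,-224), yaw about -7°, crest z about 154.5. Width measures 89 mm.

The reach to both is fine.

```bash
cat >> h.py <<'E'
from scipy.spatial.transform import Rotation as Ro
def go(p,rot=None,base=None):
    o=manip.get_obs() if base is None else base
    R=Ro.from_euler("xyz",o["ee_rot"],degrees=True)
    T=R if rot is None else (rot if isinstance(rot,Ro) else Ro.from_euler("xyz",rot,degrees=True))
    return np.round(R.inv().apply(np.asarray(p)-o["ee_pos"]),1).tolist(),np.round((R.inv()*T).as_rotvec(degrees=True),2).tolist()
E
python3 - <<'E'
from h import *
print(go([480,-200,260],[180,0,70]),go([594,182.5,255],[180,0,101.7]))
E
```

```text
([422.7, -321.9, -29.0], [-0.07, -0.03, -57.0]) ([619.8, -668.9, -23.6], [-0.06, -0.05, -88.7])
```

Emit:
drive_tool(
  rows=[
    {"xyz":[423,-322,-29],"turn":[0,0,-57],"jaw":85},
    {"xyz":[423,-322,-29],"turn":[0,0,-57],"jaw":85},
    {"xyz":[423,-322,-29],"turn":[0,0,-57],"jaw":85},
    {"xyz":[423,-322,-29],"turn":[0,0,-57],"jaw":85},
    {"xyz":[423,-322,-29],"turn":[0,0,-57],"jaw":85},
    {"xyz":[423,-322,-29],"turn":[0,0,-57],"jaw":85},
    {"xyz":[423,-322,-29],"turn":[0,0,-57],"jaw":85},
    {"xyz":[423,-322,-29],"turn":[0,0,-57],"jaw":85},
    {"xyz":[423,-322,-29],"turn":[0,0,-57],"jaw":85},
    {"xyz":[423,-322,-29],"turn":[0,0,-57],"jaw":85},
    {"xyz":[423,-322,-29],"turn":[0,0,-57],"jaw":85},
    {"xyz":[620,-669,-24],"turn":[0,0,-88.7],"jaw":85},
    {"xyz":[620,-669,-24],"turn":[0,0,-88.7],"jaw":85},
    {"xyz":[620,-669,-24],"turn":[0,0,-88.7],"jaw":85},
    {"xyz":[620,-669,-24],"turn":[0,0,-88.7],"jaw":85},
    {"xyz":[620,-669,-24],"turn":[0,0,-88.7],"jaw":85},
    {"xyz":[620,-669,-24],"turn":[0,0,-88.7],"jaw":85},
    {"xyz":[620,-669,-24],"turn":[0,0,-88.7],"jaw":85},
    {"xyz":[620,-669,-24],"turn":[0,0,-88.7],"jaw":85},
    {"xyz":[620,-669,-24],"turn":[0,0,-88.7],"jaw":85},
  ],
)

```text
time_s: 1.77
ee_pos: [562.5, 96.7, 255.3]
ee_rot: [-180.0, 0.0, 101.6]
ft_force: [-0.1, -0.5, -0.0]
width: 85.1
finger_force: 0.0
```

```bash
python3 - <<'E'
from h import *
o=manip.get_obs();print(o["ee_pos"],o["ee_rot"],o["joint_pos"])
print(go([594,182.5,255],[180,0,101.7]),go([594,182.5,149],[180,0,101.7]))
E
```

```text
[562.50219341  96.6898205  255.34293633] [-1.79995761e+02  2.12501612e-02  1.01647778e+02] [ 23.77434014  16.93001219 -46.22736107  88.20162363  12.34375455
  80.14315491 -11.683403  ]
([77.7, 48.2, 0.3], [-0.0, 0.02, -0.05]) ([77.7, 48.2, 106.3], [-0.0, 0.02, -0.05])
```

Emit:
drive_tool(
  rows=[
    {"xyz":[77.7,48.2,0],"turn":[0,0,0],"jaw":85},
    {"xyz":[77.7,48.2,0],"turn":[0,0,0],"jaw":85},
    {"xyz":[77.7,48.2,0],"turn":[0,0,0],"jaw":85},
    {"xyz":[77.7,48.2,0],"turn":[0,0,0],"jaw":85},
    {"xyz":[77.7,48.2,0],"turn":[0,0,0],"jaw":85},
  ],
)

```text
time_s: 2.18
ee_pos: [593.4, 181.2, 254.8]
ee_rot: [-179.9, -0.0, 101.8]
ft_force: [-0.5, -0.6, -0.7]
width: 84.9
finger_force: 0.0
```

```bash
python3 - <<'E'
from h import *
o=manip.get_obs();print(o["ee_pos"],o["ee_rot"])
print(go([594,182.5,149],[180,0,101.7]))
T=optics.camera("top");cv2.imwrite("pics/pre.png",np.hstack([crop(T,160,150,90,80,4.4),crop(optics.camera("side"),210,190,90,80,4.4)]))
E
```

```text
[593.39704303 181.24764332 254.78605262] [-1.79928638e+02 -3.42291529e-03  1.01773248e+02]
([1.1, 1.0, 105.8], [-0.07, -0.0, 0.07])
```

View pics/pre.png

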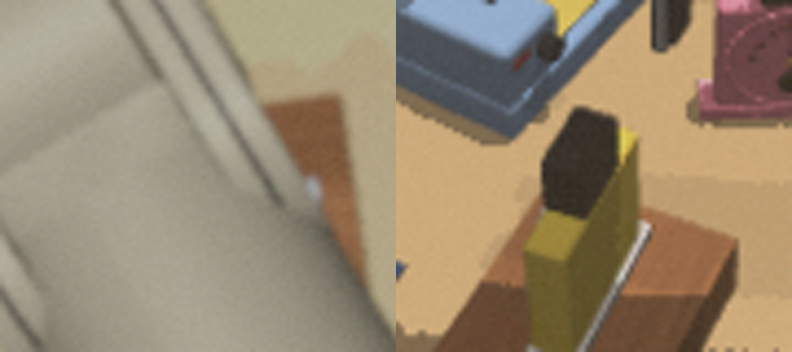

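The side crop shows the yellow gauge standing undisturbed with its black grip at about (342,225) in crop terms. The top crop is filled by the arm overhead, hand above the grip. Next I descend and close.

Emit:
drive_tool(
  rows=[
    {"xyz":[0.5,0.8,40],"turn":[0,0,0],"jaw":85},
    {"xyz":[0.5,0.8,75],"turn":[0,0,0],"jaw":85},
    {"xyz":[0.5,0.8,95],"turn":[0,0,0],"jaw":85},
    {"xyz":[0.5,0.8,105],"turn":[0,0,0],"jaw":70},
    {"xyz":[0.5,0.8,105],"turn":[0,0,0],"jaw":60},
    {"xyz":[0.5,0.8,105],"turn":[0,0,0],"jaw":50},
    {"xyz":[0.5,0.8,105],"turn":[0,0,0],"jaw":42},
    {"xyz":[0.5,0.8,105],"turn":[0,0,0],"jaw":36},
    {"xyz":[0.5,0.8,105],"turn":[0,0,0],"jaw":32},
    {"xyz":[0.5,0.8,105],"turn":[0,0,0],"jaw":28},
    {"xyz":[0.5,0.8,105],"turn":[0,0,0],"jaw":20},
    {"xyz":[0.5,0.8,105],"turn":[0,0,0],"jaw":15},
    {"xyz":[0.5,0.8,105],"turn":[0,0,0],"jaw":15},
    {"xyz":[0.5,0.8,105],"turn":[0,0,0],"jaw":15},
    {"xyz":[0.5,0.8,105],"turn":[0,0,0],"jaw":15},
    {"xyz":[0.5,0.8,105],"turn":[0,0,0],"jaw":15},
  ],
  squeeze=60,
)

```text
time_s: 3.62
ee_pos: [594.9, 181.8, 151.4]
ee_rot: [179.9, -0.0, 101.7]
ft_force: [-0.1, -0.9, 6.0]
width: 25.3
finger_force: 60.6
```

```bash
python3 - <<'E'
from h import *
R=Ro.from_euler("xyz",[180,0,201],degrees=True)*Ro.from_rotvec([-35,0,0],degrees=True)
print(go([340,380,440],R)); print(R.as_euler("xyz",degrees=True))
R2=Ro.from_euler("xyz",[180,0,150],degrees=True); print(go([480,280,330],R2))
for X in([340,380,440],):
  d=CAL["side"]["R"].T@-CAL["side"]["t"]-np.array(X);print(np.dot(d/np.linalg.norm(d),R.apply([0,1,0])),proj("side",X),np.linalg.norm(d))
E
```

```text
([245.8, -209.0, -288.9], [-25.61, 30.3, -95.83])
[ 145.    0. -159.]
([119.5, -92.4, -178.7], [0.09, 0.04, -48.31])
0.9547524526524718 [312.55422933 259.15821327] 490.73397253130156
```

Emit:
drive_tool(
  rows=[
    {"xyz":[0,0,-10],"turn":[0,0,0],"jaw":15},
    {"xyz":[0,0,-40],"turn":[0,0,0],"jaw":15},
    {"xyz":[0,0,-80],"turn":[0,0,0],"jaw":15},
    {"xyz":[0,0,-115],"turn":[0,0,0],"jaw":15},
    {"xyz":[30,-25,-145],"turn":[0,0,-7],"jaw":15},
    {"xyz":[60,-50,-165],"turn":[0,0,-14],"jaw":15},
    {"xyz":[80,-65,-175],"turn":[0,0,-21],"jaw":15},
    {"xyz":[95,-80,-180],"turn":[0,0,-28],"jaw":15},
    {"xyz":[110,-90,-180],"turn":[0,0,-35],"jaw":15},
    {"xyz":[120,-92,-180],"turn":[0,0,-42],"jaw":15},
    {"xyz":[140,-115,-200],"turn":[0,0,-48],"jaw":15},
    {"xyz":[160,-130,-220],"turn":[-25.6,30.3,-95.8],"jaw":15},
    {"xyz":[180,-150,-240],"turn":[-25.6,30.3,-95.8],"jaw":15},
    {"xyz":[200,-170,-260],"turn":[-25.6,30.3,-95.8],"jaw":15},
    {"xyz":[225,-190,-275],"turn":[-25.6,30.3,-95.8],"jaw":15},
    {"xyz":[246,-209,-289],"turn":[-25.6,30.3,-95.8],"jaw":15},
    {"xyz":[246,-209,-289],"turn":[-25.6,30.3,-95.8],"jaw":15},
    {"xyz":[246,-209,-289],"turn":[-25.6,30.3,-95.8],"jaw":15},
    {"xyz":[246,-209,-289],"turn":[-25.6,30.3,-95.8],"jaw":15},
    {"xyz":[246,-209,-289],"turn":[-25.6,30.3,-95.8],"jaw":15},
  ],
  squeeze=100,
)

```text
time_s: 5.28
ee_pos: [340.0, 378.9, 438.9]
ee_rot: [144.9, -0.0, -158.8]
ft_force: [0.3, -1.1, -2.9]
width: 24.8
finger_force: 99.8
```

```bash
python3 - <<'E'
from h import *
o=manip.get_obs();print(o["ee_pos"],o["ee_rot"],o["finger_force"],o["width"],o["joint_pos"])
im=np.mean([optics.camera("side") for _ in range(4)],0).astype(np.uint8)
cv2.imwrite("pics/dialraw.png",im)
R=Ro.from_euler("xyz",o["ee_rot"],degrees=True)
pv=o["ee_pos"]+R.apply([0,0,-18.7+68]);u,v=proj("side",pv);print(u,v)
u,v=int(u),int(v);cv2.imwrite("pics/dial.png",crop(im,max(u-50,0),max(v-50,0),110,100,6))
E
```

```text
[340.0090269  378.90463322 438.87867384] [ 1.44884029e+02 -1.43326111e-02 -1.58813067e+02] 99.82420563697815 24.821967930533226 [ 28.85985752  -3.79210359 -55.64194828  90.66061412 -38.07937989
  87.99613309  84.54309846]
307.182556027959 295.455570229173
```

View pics/dial.png

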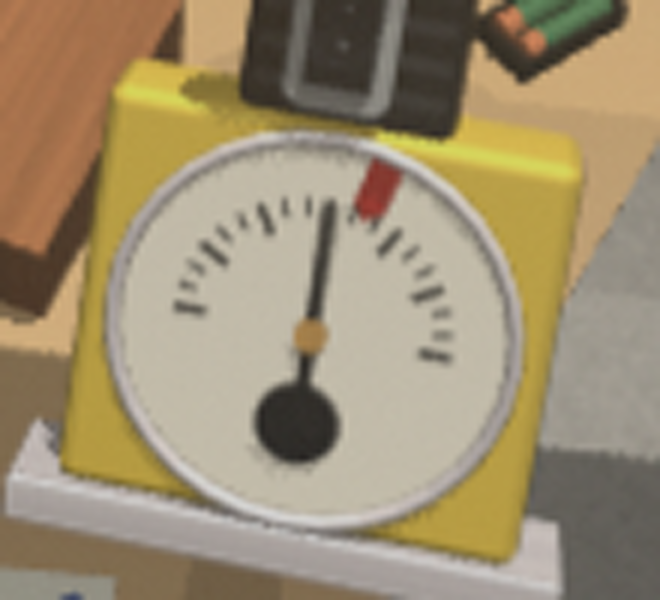

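The crop shows the dial square to the camera. The pivot is at crop (310,336), the needle tip at (330,208), and the red mark spans (380,165)–(368,213). The foot edge runs from (5,512) to (560,597). Next I measure the mark angle in the dial plane.

```bash
python3 - <<'E'
from h import *
o=manip.get_obs();R=Ro.from_euler("xyz",o["ee_rot"],degrees=True);O=o["ee_pos"]
im=np.mean([optics.camera("side") for _ in range(16)],0).astype(np.uint8);cv2.imwrite("pics/dialraw2.png",im)
u0,v0=257,245
big=crop(im,u0,v0,110,100,6);cv2.imwrite("pics/d2.png",big)
def pl(cx,cy,off):  # crop px -> (gauge y, gauge z) in tool frame, plane at tool-y=off
    C,d=ray("side",u0+(cx+.5)/6-.5,v0+(cy+.5)/6-.5);n=R.apply([0,1,0]);X=C+d*(((O+n*off)-C)@n)/(d@n);q=R.inv().apply(X-O);return np.array([q[0],-q[2]])
ang=lambda v:np.degrees(np.arctan2(v[0],v[1]))
h=cv2.cvtColor(big,cv2.COLOR_BGR2HSV)
def cen(m,box):
    k=np.zeros(m.shape,np.uint8);x,y,w,hh=box;k[y:y+hh,x:x+w]=m[y:y+hh,x:x+w]
    p=np.argwhere(k>0)[:,::-1];return p.mean(0),p
red=cv2.inRange(h,(0,120,60),(8,255,255))|cv2.inRange(h,(172,120,60),(180,255,255))
rc,rp=cen(red,(330,140,90,90));hub,_=cen(cv2.inRange(h,(10,100,120),(22,255,255)),(285,310,55,55))
bob,_=cen((h[...,2]<70).astype(np.uint8)*255,(240,372,110,100));ndl,_=cen((h[...,2]<110).astype(np.uint8)*255,(300,205,45,100))
P={k:pl(*v,13) for k,v in dict(red=rc,hub=hub,bob=bob,ndl=ndl).items()}
print(rc,hub,bob,ndl,P)
print("mark",ang(P["red"]-P["hub"]),"needle",ang(P["ndl"]-P["hub"]),ang(P["ndl"]-P["bob"]),"red axis",ang(np.subtract(pl(*rp[rp[:,1]<rp[:,1].min()+10].mean(0),13),pl(*rp[rp[:,1]>rp[:,1].max()-10].mean(0),13))))
f=pl(560,597,15)-pl(5,512,15);print("foot len",np.linalg.norm(f),"tilt",ang(f)-90)
for a,b in(((112,95),(63,468)),((580,180),(515,560))):w=pl(*a,13)-pl(*b,13);print("side",np.linalg.norm(w),ang(w))
t=[pl(*p,13)-P["hub"] for p in((190,308),(215,252),(265,218),(390,240),(428,292),(435,355))];print("ticks",[round(ang(x),1) for x in t],[round(float(np.linalg.norm(x)),1) for x in t])
E
```

```text
[375.99671053 193.93618421] [308.7190184  340.47239264] [295.26658217 426.9034643 ] [322.17019544 255.81758958] {'red': array([ 11.5316396 , -16.00243101]), 'hub': array([  2.63425363, -50.29016045]), 'bob': array([  2.69055557, -69.83606842]), 'ndl': array([  2.63601097, -31.40763618])}
mark 14.546940927910793 needle 0.005332361359959065 -0.08132450130949509 red axis 2.786458094101718
foot len 118.50708001165414 tilt -3.6045204855160335
side 84.34765647461445 -0.4346392970728526
side 84.09598110860718 -0.4262643864677483
ticks [np.float64(-85.7), np.float64(-55.5), np.float64(-27.6), np.float64(27.8), np.float64(55.5), np.float64(85.0)] [25.7, 26.9, 27.8, 28.3, 27.4, 26.3]
```

View pics/d2.png

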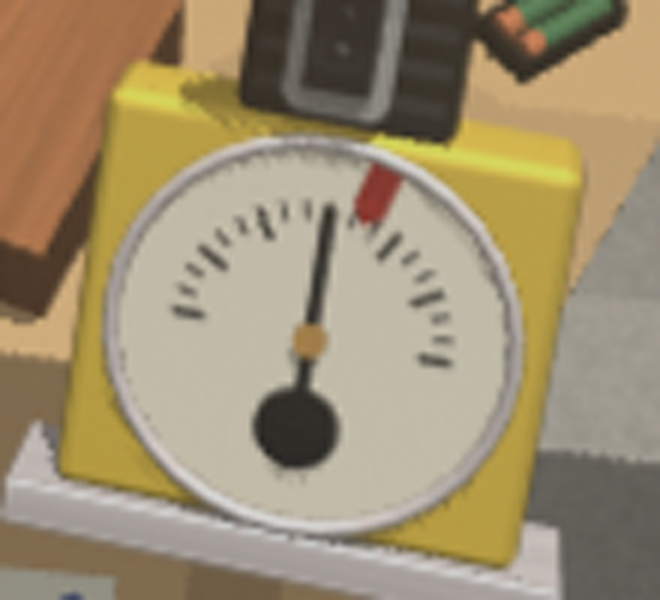

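The mark sits about 14.6–15.0° from the dial's zero, within the stated range. The needle hangs at 0.0° and the gauge is within 0.5° of the tool. I'll lean it about 14.8°. Next I carry it to the stud.

```bash
python3 - <<'E'
from h import *
print(go([500,100,400],[180,0,130]),go([517.4,-221.1,330],[180,0,83]))
E
```

```text
([-49.4, -283.7, -150.7], [30.3, -21.73, 68.6]) ([49.2, -574.7, -268.8], [21.45, -35.91, 113.65])
```

Emit:
drive_tool(
  rows=[
    {"xyz":[-49,-284,-151],"turn":[30.3,-21.7,68.6],"jaw":15},
    {"xyz":[-49,-284,-151],"turn":[30.3,-21.7,68.6],"jaw":15},
    {"xyz":[-49,-284,-151],"turn":[30.3,-21.7,68.6],"jaw":15},
    {"xyz":[-49,-284,-151],"turn":[30.3,-21.7,68.6],"jaw":15},
    {"xyz":[-49,-284,-151],"turn":[30.3,-21.7,68.6],"jaw":15},
    {"xyz":[-49,-284,-151],"turn":[30.3,-21.7,68.6],"jaw":15},
    {"xyz":[-49,-284,-151],"turn":[30.3,-21.7,68.6],"jaw":15},
    {"xyz":[-49,-284,-151],"turn":[30.3,-21.7,68.6],"jaw":15},
    {"xyz":[-49,-284,-151],"turn":[30.3,-21.7,68.6],"jaw":15},
    {"xyz":[-49,-284,-151],"turn":[30.3,-21.7,68.6],"jaw":15},
    {"xyz":[-49,-284,-151],"turn":[30.3,-21.7,68.6],"jaw":15},
    {"xyz":[49,-575,-269],"turn":[21.4,-35.9,113.7],"jaw":15},
    {"xyz":[49,-575,-269],"turn":[21.4,-35.9,113.7],"jaw":15},
    {"xyz":[49,-575,-269],"turn":[21.4,-35.9,113.7],"jaw":15},
    {"xyz":[49,-575,-269],"turn":[21.4,-35.9,113.7],"jaw":15},
    {"xyz":[49,-575,-269],"turn":[21.4,-35.9,113.7],"jaw":15},
    {"xyz":[49,-575,-269],"turn":[21.4,-35.9,113.7],"jaw":15},
    {"xyz":[49,-575,-269],"turn":[21.4,-35.9,113.7],"jaw":15},
    {"xyz":[49,-575,-269],"turn":[21.4,-35.9,113.7],"jaw":15},
    {"xyz":[49,-575,-269],"turn":[21.4,-35.9,113.7],"jaw":15},
  ],
)

```text
time_s: 7.95
ee_pos: [515.4, -230.6, 326.6]
ee_rot: [-179.7, 0.0, 82.3]
ft_force: [-1.0, -0.6, -3.9]
width: 25.0
finger_force: 100.4
```

```bash
python3 - <<'E'
from h import *
o=manip.get_obs();print(o["joint_pos"],o["ft_force"]);print(go([517.4,-221.1,285],[180,0,83]))
E
```

```text
[ 47.68858302  12.43673528 -33.56913382  82.38572428   6.88149436
  87.47206021   6.68924946] [-0.99371356 -0.58159911 -3.89560732]
([9.7, 0.9, 41.6], [-0.25, 0.0, -0.72])
```

Emit:
drive_tool(
  rows=[
    {"xyz":[0,0,0],"turn":[0,0,0],"jaw":15},
    {"xyz":[0,0,0],"turn":[0,0,0],"jaw":15},
    {"xyz":[0,0,0],"turn":[0,0,0],"jaw":15},
    {"xyz":[0,0,0],"turn":[0,0,0],"jaw":15},
    {"xyz":[0,0,0],"turn":[0,0,0],"jaw":15},
    {"xyz":[0,0,0],"turn":[0,0,0],"jaw":15},
  ],
)

```text
time_s: 8.45
ee_pos: [517.9, -220.7, 330.3]
ee_rot: [180.0, -0.0, 83.0]
ft_force: [0.3, -0.0, -3.4]
width: 24.8
finger_force: 100.4
```

```bash
python3 - <<'E'
from h import *
o=manip.get_obs();print(o["ft_force"],o["wrist_torque"]);print(go([517.4,-221.1,285],[180,0,83]))
s=optics.camera("side");cv2.imwrite("pics/over.png",crop(s,300,70,120,130,4.6))
E
```

```text
[ 0.26139206 -0.0425596  -3.36583833] [-0.00368264  0.04593029  0.01375517]
([-0.5, -0.5, 45.3], [0.03, -0.02, 0.02])
```

View pics/over.png

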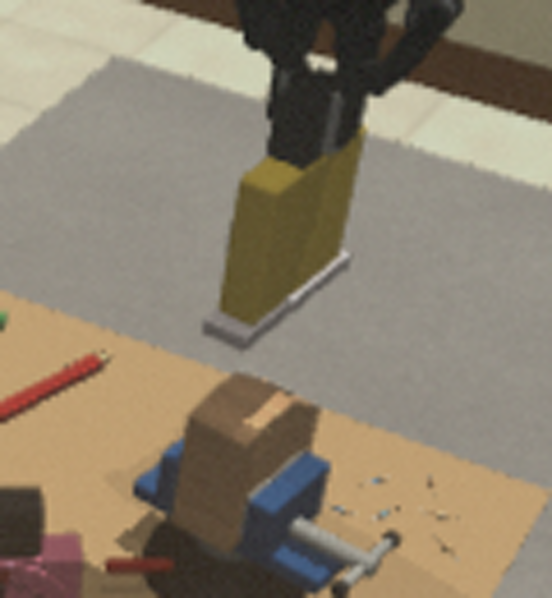

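The gauge hangs over the stud, lengthwise and level, with the foot at crop (205–350, 255–345) above the stud top. Next I lower it slowly and feel for contact.

Emit:
drive_tool(
  rows=[
    {"xyz":[-0.5,-0.5,30],"turn":[0,0,0],"jaw":15},
    {"xyz":[-0.5,-0.5,50],"turn":[0,0,0],"jaw":15},
    {"xyz":[-0.5,-0.5,56],"turn":[0,0,0],"jaw":15},
    {"xyz":[-0.5,-0.5,58],"turn":[0,0,0],"jaw":15},
    {"xyz":[-0.5,-0.5,60],"turn":[0,0,0],"jaw":15},
    {"xyz":[-0.5,-0.5,62],"turn":[0,0,0],"jaw":15},
    {"xyz":[-0.5,-0.5,62],"turn":[0,0,0],"jaw":15},
    {"xyz":[-0.5,-0.5,62],"turn":[0,0,0],"jaw":15},
  ],
)

```text
time_s: 9.17
ee_pos: [517.5, -221.9, 268.8]
ee_rot: [179.9, -0.0, 83.0]
ft_force: [-0.5, 0.2, -3.2]
width: 25.0
finger_force: 100.2
```

Emit:
drive_tool(
  rows=[
    {"xyz":[0,0,1],"turn":[0,0,0],"jaw":15},
    {"xyz":[0,0,2],"turn":[0,0,0],"jaw":15},
    {"xyz":[0,0,3],"turn":[0,0,0],"jaw":15},
    {"xyz":[0,0,4],"turn":[0,0,0],"jaw":15},
    {"xyz":[0,0,5],"turn":[0,0,0],"jaw":15},
    {"xyz":[0,0,5],"turn":[0,0,0],"jaw":15},
    {"xyz":[0,0,5],"turn":[0,0,0],"jaw":15},
  ],
)

```text
time_s: 9.75
ee_pos: [517.1, -221.8, 262.9]
ee_rot: [-180.0, -0.0, 83.0]
ft_force: [-0.1, 0.1, -2.9]
width: 24.9
finger_force: 100.2
```

Emit:
drive_tool(
  rows=[
    {"xyz":[0,0,1],"turn":[0,0,0],"jaw":15},
    {"xyz":[0,0,2],"turn":[0,0,0],"jaw":15},
    {"xyz":[0,0,3],"turn":[0,0,0],"jaw":15},
    {"xyz":[0,0,3],"turn":[0,0,0],"jaw":15},
    {"xyz":[0,0,3],"turn":[0,0,0],"jaw":15},
  ],
)

```text
time_s: 10.17
ee_pos: [517.1, -221.8, 259.9]
ee_rot: [-180.0, -0.0, 83.0]
ft_force: [-0.2, -0.3, -3.3]
width: 25.0
finger_force: 100.2
```

Emit:
drive_tool(
  rows=[
    {"xyz":[0,0,1],"turn":[0,0,0],"jaw":15},
    {"xyz":[0,0,2],"turn":[0,0,0],"jaw":15},
    {"xyz":[0,0,2],"turn":[0,0,0],"jaw":15},
    {"xyz":[0,0,2],"turn":[0,0,0],"jaw":15},
  ],
)

```text
time_s: 10.5
ee_pos: [517.3, -221.8, 258.3]
ee_rot: [180.0, -0.0, 83.0]
ft_force: [0.3, 1.3, 1.6]
width: 24.6
finger_force: 100.8
```

Emit:
drive_tool(
  rows=[
    {"xyz":[0,0,0.5],"turn":[0,0,0],"jaw":15},
    {"xyz":[0,0,0.5],"turn":[0,0,0],"jaw":15},
    {"xyz":[0,0,0.5],"turn":[0,0,0],"jaw":15},
    {"xyz":[0,0,0.5],"turn":[0,0,0],"jaw":15},
    {"xyz":[0,0,0.5],"turn":[0,0,0],"jaw":15},
    {"xyz":[0,0,0.5],"turn":[0,0,0],"jaw":15},
    {"xyz":[0,0,0.5],"turn":[0,0,0],"jaw":15},
    {"xyz":[0,0,0.5],"turn":[0,0,0],"jaw":15},
    {"xyz":[0,0,0.5],"turn":[0,0,0],"jaw":15},
    {"xyz":[0,0,0.5],"turn":[0,0,0],"jaw":15},
    {"xyz":[0,0,0.5],"turn":[0,0,0],"jaw":15},
    {"xyz":[0,0,0.5],"turn":[0,0,0],"jaw":15},
  ],
)

```text
time_s: 11.5
ee_pos: [517.4, -221.8, 258.3]
ee_rot: [179.9, -0.0, 83.0]
ft_force: [-1.7, 0.6, 5.4]
width: 25.1
finger_force: 101.8
```

```bash
python3 - <<'E'
from h import *
o=manip.get_obs();print(o["ft_force"],o["wrist_torque"],o["ee_pos"],o["ee_rot"])
s=np.mean([optics.camera("side") for _ in range(4)],0).astype(np.uint8);cv2.imwrite("pics/seatraw.png",s);cv2.imwrite("pics/seat.png",crop(s,310,90,90,100,6))
E
```

```text
[-1.74578776  0.55246984  5.41779283] [0.23435026 0.60351239 0.002273  ] [ 517.36998874 -221.82000791  258.34820408] [ 1.79949334e+02 -1.14198952e-02  8.29530985e+01]
```

View pics/seat.png

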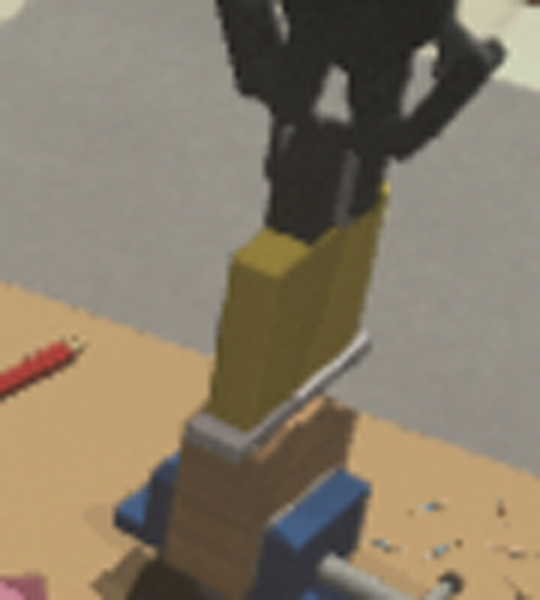

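The view shows the foot lying flat on the stud top with its near end at crop (190–240, 430) over the end of the stud. Contact is about 8.6 N, so it is seated. Next I rock it about the crest in small steps.

Emit:
drive_tool(
  rows=[
    {"xyz":[-2.3,0,-0.1],"turn":[0,1.25,0],"jaw":15},
    {"xyz":[-4.6,0,-0.3],"turn":[0,2.5,0],"jaw":15},
    {"xyz":[-6.9,0,-0.3],"turn":[0,3.75,0],"jaw":15},
    {"xyz":[-9.2,0,-0.3],"turn":[0,5,0],"jaw":15},
    {"xyz":[-11.5,0,-0.3],"turn":[0,6.25,0],"jaw":15},
    {"xyz":[-13.8,0,-0.2],"turn":[0,7.5,0],"jaw":15},
    {"xyz":[-13.8,0,-0.2],"turn":[0,7.5,0],"jaw":15},
    {"xyz":[-13.8,0,-0.2],"turn":[0,7.5,0],"jaw":15},
    {"xyz":[-13.8,0,-0.2],"turn":[0,7.5,0],"jaw":15},
  ],
)

```text
time_s: 12.45
ee_pos: [515.7, -236.2, 258.1]
ee_rot: [179.9, -7.6, 82.9]
ft_force: [-0.3, 0.4, 5.4]
width: 24.3
finger_force: 101.6
```

Emit:
drive_tool(
  rows=[
    {"xyz":[-2.2,0,-0.1],"turn":[0,1.2,0],"jaw":15},
    {"xyz":[-4.4,0,-0.2],"turn":[0,2.4,0],"jaw":15},
    {"xyz":[-6.7,0,-0.3],"turn":[0,3.6,0],"jaw":15},
    {"xyz":[-8.9,0,-0.3],"turn":[0,4.8,0],"jaw":15},
    {"xyz":[-11.1,0,-0.3],"turn":[0,6,0],"jaw":15},
    {"xyz":[-13.3,0,-0.2],"turn":[0,7.2,0],"jaw":15},
    {"xyz":[-13.3,0,-0.2],"turn":[0,7.2,0],"jaw":15},
    {"xyz":[-13.3,0,-0.2],"turn":[0,7.2,0],"jaw":15},
    {"xyz":[-13.3,0,-0.2],"turn":[0,7.2,0],"jaw":15},
    {"xyz":[-13.3,0,-0.2],"turn":[0,7.2,0],"jaw":15},
    {"xyz":[-13.3,0,-0.2],"turn":[0,7.2,0],"jaw":15},
    {"xyz":[-13.3,0,-0.2],"turn":[0,7.2,0],"jaw":15},
    {"xyz":[-13.3,0,-0.2],"turn":[0,7.2,0],"jaw":15},
    {"xyz":[-13.3,0,-0.2],"turn":[0,7.2,0],"jaw":15},
  ],
)

```text
time_s: 13.62
ee_pos: [513.9, -249.5, 256.2]
ee_rot: [180.0, -14.8, 82.9]
ft_force: [0.1, -0.0, 5.3]
width: 25.0
finger_force: 101.6
```

```bash
python3 - <<'E'
from h import *
o=manip.get_obs();print(o["ft_force"],o["wrist_torque"],o["ee_pos"],o["ee_rot"])
s=np.mean([optics.camera("side") for _ in range(8)],0).astype(np.uint8);cv2.imwrite("pics/tiltraw.png",s)
# level gauge (seat) and tilted side by side
a=cv2.imread("pics/seatraw.png");cv2.imwrite("pics/tilt.png",np.hstack([crop(a,325,105,65,75,6),crop(s,325,105,65,75,6)]))
E
```

```text
[ 0.13558635 -0.00935637  5.31491789] [-0.19312422 -0.187596   -0.06058818] [ 513.87940588 -249.46926331  256.21524051] [179.96310934 -14.82300586  82.89471782]
```

View pics/tilt.png

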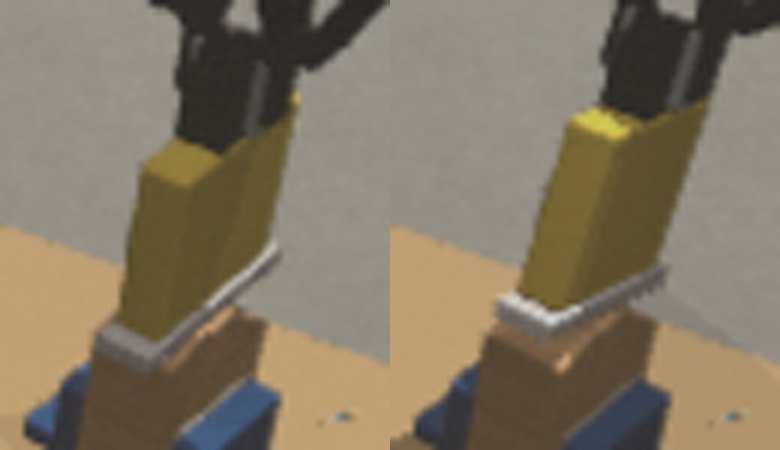

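The gauge now leans towards the long slope. Its near foot end has lifted to crop (500–560, 290–335) and it rests on the crest. As a slip check, I work out the lean from its edges.

```bash
python3 - <<'E'
from h import *
L=dict(p=[517.37,-221.82,258.35],r=[179.95,-.01,82.95]);T=dict(p=[513.88,-249.47,256.22],r=[179.96,-14.82,82.89])
def lean(S,cx0,a,b,off):
    n=Ro.from_euler("xyz",S["r"],degrees=True).apply([0,1,0]);O=np.array(S["p"]);out=[]
    for c in(a,b):
        C,d=ray("side",325+(c[0]-cx0+.5)/6-.5,105+(c[1]+.5)/6-.5);out.append(C+d*((O+n*off-C)@n)/(d@n))
    w=out[0]-out[1];y=np.array([-n[1],n[0],0]);return round(np.degrees(np.arctan2(w@y,w[2])),1),round(float(np.linalg.norm(w)),1)
print("level: housing",lean(L,0,(187,187),(160,340),-13),"foot",lean(L,0,(158,352),(280,248),-15))
print("tilt: housing",lean(T,390,(632,140),(573,306),-13),"foot",lean(T,390,(558,318),(665,266),-15))
E
```

```text
level: housing (np.float64(0.9), 85.7) foot (np.float64(90.2), 109.6)
tilt: housing (np.float64(-19.0), 82.3) foot (np.float64(75.3), 108.0)
```

```bash
python3 - <<'E'
from h import *
L=dict(p=[517.37,-221.82,258.35],r=[179.95,-.01,82.95]);T=dict(p=[513.88,-249.47,256.22],r=[179.96,-14.82,82.89])
def plane(S,u,v,off):
    n=Ro.from_euler("xyz",S["r"],degrees=True).apply([0,1,0]);O=np.array(S["p"]);C,d=ray("side",u,v);return C+d*((O+n*off-C)@n)/(d@n),np.array([-n[1],n[0],0])
for nm,S,f,lr,rr in(("level",L,"seatraw",(137,157),(125,143)),("tilt",T,"tiltraw",(128,151),(126,145))):
    h=cv2.cvtColor(cv2.imread(f"pics/{f}.png"),cv2.COLOR_BGR2HSV)[...,1].astype(float)
    for side,(r0,r1) in(("L",lr),("R",rr)):
        pts=[]
        for v in range(r0,r1):
            row=h[v,325:392];m=row>110;i=np.flatnonzero(m);
            j=i[0] if side=="L" else i[-1];k=j-1 if side=="L" else j+1
            pts.append((325+j+(k-j)*(row[j]-110)/(row[j]-row[k]),v))
        p=np.array(pts);c=np.polyfit(p[:,1],p[:,0],1);res=np.std(np.polyval(c,p[:,1])-p[:,0])
        off=13 if side=="L" else -13
        a,y=plane(S,np.polyval(c,r0),r0,off);b,_=plane(S,np.polyval(c,r1),r1,off);w=a-b
        print(nm,side,"lean",np.degrees(np.arctan2(-(w@y),w[2])).round(2),"res",res.round(2),np.round(p[[0,-1]],1).tolist())
E
```

```text
level L lean 5.4 res 0.2 [[347.8, 137.0], [344.1, 156.0]]
level R lean 0.36 res 0.12 [[372.8, 125.0], [368.8, 142.0]]
tilt L lean 16.13 res 0.14 [[353.7, 128.0], [346.4, 150.0]]
tilt R lean 14.53 res 0.12 [[375.5, 126.0], [369.4, 144.0]]
```

Emit:
drive_tool(
  rows=[
    {"xyz":[0,0,0],"turn":[0,0,0],"jaw":15},
    {"xyz":[0,0,0],"turn":[0,0,0],"jaw":15},
    {"xyz":[0,0,0],"turn":[0,0,0],"jaw":15},
    {"xyz":[0,0,0],"turn":[0,0,0],"jaw":15},
    {"xyz":[0,0,0],"turn":[0,0,0],"jaw":15},
    {"xyz":[0,0,0],"turn":[0,0,0],"jaw":15},
    {"xyz":[0,0,0],"turn":[0,0,0],"jaw":15},
    {"xyz":[0,0,0],"turn":[0,0,0],"jaw":15},
    {"xyz":[0,0,0],"turn":[0,0,0],"jaw":15},
    {"xyz":[0,0,0],"turn":[0,0,0],"jaw":15},
    {"xyz":[0,0,0],"turn":[0,0,0],"jaw":15},
    {"xyz":[0,0,0],"turn":[0,0,0],"jaw":15},
    {"xyz":[0,0,0],"turn":[0,0,0],"jaw":15},
    {"xyz":[0,0,0],"turn":[0,0,0],"jaw":15},
    {"xyz":[0,0,0],"turn":[0,0,0],"jaw":15},
    {"xyz":[0,0,0],"turn":[0,0,0],"jaw":15},
    {"xyz":[0,0,0],"turn":[0,0,0],"jaw":15},
    {"xyz":[0,0,0],"turn":[0,0,0],"jaw":15},
  ],
)

```text
time_s: 15.52
ee_pos: [513.9, -249.5, 256.2]
ee_rot: [180.0, -14.8, 82.9]
ft_force: [1.2, -1.0, 5.2]
width: 25.0
finger_force: 101.6
```

```bash
python3 -c "
from rig import manip
o=manip.get_obs();print(o['ft_force'],o['ee_rot'],o['finger_force']);print(manip.sign_off())"
```

```text
[ 1.17394021 -0.99485968  5.24720816] [179.96516323 -14.82549758  82.89441205] 101.61197304725647
the job is handed in; nothing more can be done
None
```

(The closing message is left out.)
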